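# Level driftwood stand for the candle

## Robot

A 6-joint arm with a two-finger parallel gripper is mounted at the origin on the work surface. World frame = base frame: x ahead of the robot, y to its left, z up, the work surface at z = 0. Lengths are in mm, angles in degrees, forces in N, time in s.
With the tool pointing down it reaches from about 275 to 725 mm from the base axis. Payload 15.9 kg.
Tool frame: the origin (TCP) lies midway between the tips of the shut fingers; the grasp point (between the pads) lies 19 mm behind it; z points along the fingers, y is the line along which they close (so a half turn about z gives the same grasp; the last joint's range is limited). The gripper opens to 85 mm and grips with 20 to 120 N. Pads are 22 mm wide; open, the fingers measure 114 mm over their backs; the gripper's body (76 mm by 85 mm) begins 54 mm behind the grasp point. The pads swing forward as they close: fully open they stand 13 mm farther back than shut.
Start: joints at [65.776, 12.198, -1.971, 75.831, 0, 90], TCP at [205.15, 455.959, 231.306] pointing down, gripper open.
Joint ranges: [-170.91, 170.91], [-42.67, 98.43], [-65.05, 77.54], [-120.47, 116.71], [-90, 82.35], [-180, 180]. Speed limits (degrees/s): [108.29, 108.29, 136.94, 147.25, 180, 180].

## Interface

Orientations are given as [roll, pitch, yaw] about the fixed x, y, z axes, in that order (R = Rz(yaw) Ry(pitch) Rx(roll)).
In Python, from workcell import env gives the robot as it stands.
- The arm moves only by the shell command python3 -m creep 'ROWS' [OPENING] [FORCE]. ROWS is JSON, a list of rows, each an object of numbers: "x", "y", "z": the shift along the world's x, y, z in cm; "rx", "ry", "rz": the turn, a rotation vector about the world's x, y, z in rad. A call has 1 to 12 rows; each row shifts and turns the commanded pose from where the row before left it; what a row does not reach is not made up. A row lasts 1/8 s, in which the tool goes at most 62.5 mm and 10.7 degrees, less where a joint would pass 70% of its speed; a pose out of reach is approached as far as the arm can. A call is refused whole if a number of a shift passes 6.25 or a number of a turn 0.188, either way. A call with a gripper value outside its range is refused whole. OPENING is the closure, from 0 (fully open) to 1 (shut), set as the call begins (- or left out, the last holds). The fingers move at their own pace and stop on an object; FORCE is the grip in N (left out, the last holds). Time passes only in rows, so rows that do not move let the fingers close. It gives the time, the measured TCP pose, the force, the opening and the grip force at its end, in the units of the state.
- env.read_state(): the state, without advancing time (a new reading comes with each control period).
- env.capture(name): name is "scene" or "top" or "wrist"; returns (picture, depth): 420x560x3 uint8, red, green, blue; 420x560 float32, mm along the optical axis (not along the pixel's ray), 0 where there is no reading.
- env.camera_info(name): a dict with "intrinsics" (3x3 intrinsics, pixels), "rvec" (rotation vector, rad) and "tvec" (3), from world to camera coordinates, as OpenCV has them; the wrist camera has in their place "T_tool_cam" (4x4, takes a point from camera to tool coordinates, whose origin is the TCP and whose axes are the flange's). Camera axes: x right, y down, z forward; pixel columns grow to the right and rows downward; lengths in mm; the calibration is good to about 2 mm. A picture is of the moment at which its call begins: read the wrist's pose just before it. camera_info takes no time and is no camera call.
- env.job_done(): hands the job in; it is judged then, once.
The state is a dict: "t": time; "joint_pos": joint angles; "dq": joint speeds; "joint_efforts": joint torques, N m; "tool_pos": TCP position; "eef_rot": TCP orientation; "contact_force": force on the tool from outside, world axes, zero at the start; "torque": the same for the moment, N m; "gripper_width": finger opening in mm; "grasp_force": force on a finger pad.
Only numpy, scipy, OpenCV 4.12 (cv2) and the standard library are available. Lean on these libraries where they do the work, as an engineer would, in place of code of your own. Each camera call takes 0.05 s, during which the arm holds its last target. There are 200 camera calls.

## Task

Build the driftwood candle stand on the coffee table: push the big driftwood block along the tray until it sits square and snug in the corner against both rails, then lay the long, gently sloping wedge centrally on the block's sloping face beside the knot, thick end over the block's low end, so that it rests without rocking and its top is level, and let go of it. Finally stand the white candle upright in the middle of the wedge and let go. Do not tip the candle over, and leave everything else on the table where it is.

Things in the scene. Friction and masses are not known exactly. Their poses are not given: they have to be found in the camera images.
- tray: Fixed dark wooden tray, 280 mm (its x) by 300 mm (its y), floor 12 mm thick, with low rails only along its far (+x) edge and its right (-y) edge, each 12 mm wide with tops 32 mm above the table (20 mm above the tray floor). The other two edges are open. Origin: centre of the underside, on the table.
- tray_corner (a point): Inner corner of the tray, where the inner faces of the rails meet at floor level; axes as the tray's. The block is home with its +x face against the far rail and its -y face against the right rail: origin about 50 mm towards -x and 75 mm towards +y from here, axes parallel to the tray's.
- base: Big loose grey driftwood block on the tray, 100 (x) by 150 mm (y), too broad to grasp, sides upright, about 0.6 kg, slides with about 5 N. Underside flat; top slopes 10 degrees: 60 mm high at the -y end, 34 at the +y end. A dark knot, 38 mm across, 67 mm high, stands on it at x +12, y -54 mm. Starts within 0.35 rad of the tray's yaw. Origin: centre of the underside.
- base_seat (a point): Point on the block's sloping top where the middle of the wedge belongs: x = 0, y = +15 mm in the block's frame, 44 mm above its underside. Axes are the block's (not tilted with the slope).
- wedge: Long shallow wedge, loose pale driftwood, about 0.15 kg, 100 mm long (x), 64 mm wide (y, parallel sides to grasp), underside flat, top sloping 10 degrees: 18 mm thick at -x, 36 mm at +x, where a 14 mm twig stub sticks out 11 mm. Lies flat. With its thick end at the block's low (+y) end its underside lies flush on the slope and its top is level. Origin: centre of the underside.
- wedge_top (a point): Middle of the wedge's sloping top face, 27 mm above the wedge's underside; its z is the normal of that top face (vertical when the top is level), its x runs up along the top to the thick end.
- candle: White cylindrical pillar candle, standing upright on the table, 56 mm in diameter, 90 mm high, 0.2 kg. Origin: centre of the underside.
- steep_wedge: Bystander: the short steep wedge, pale driftwood, 80 mm long by 64 mm wide, 12 to 44 mm thick (22 degrees); it does not match the block. Origin: centre of the underside.
- mug: Bystander: white mug, 80 mm across, 90 mm high. Origin: centre of the underside.
- remote: Bystander: black remote control, 150 x 45 x 16 mm. Origin: centre of the underside.
- coaster: Bystander: round wooden coaster, 96 mm across, 12 mm thick. Origin: centre of the underside.
- branch: Bystander: round dark branch offcut, 130 mm long, 38 mm thick, with a side stub. Origin: centre of the underside.
Things that resemble listed ones, but are neither listed nor needed, are in the scene too. What is shaped like the base but green or pink is not meant.

How it is judged:
By the outcome, as a careful person would: the job done as asked, in the order asked, and still so for the second after the job is handed in, with the robot touching nothing.
It also fails if it takes over 72 s, if anything falls off the work surface, if the arm or the gripper's body presses on something with over 40 N, if the wrist force passes 120 N, or if a joint passes its speed limit or range.

## Working session

There is one attempt and no reset: what is moved stays moved. The work goes in short steps, Python scripts to look and compute and a shell command to move; the robot and the scene stay as the last step left them, time stands still between calls to the robot, and variables do not carry over. Pictures are saved under pics/ and viewed, at most 10 in all, crops included, and the job is handed in when it is done.

```bash
mkdir -p pics
cat > h.py <<'E'
import numpy as np, cv2
from workcell import env
def cap(n):
    s=env.read_state(); p,d=env.capture(n); return s,p,d
def cloud(n,d):
    i=env.camera_info(n);K=np.array(i["intrinsics"]);R=cv2.Rodrigues(np.array(i["rvec"],float))[0];t=np.array(i["tvec"],float).ravel()
    v,u=np.mgrid[:d.shape[0],:d.shape[1]]
    c=np.stack([(u-K[0,2])/K[0,0]*d,(v-K[1,2])/K[1,1]*d,d],-1)
    return (c-t)@R
E
python3 - <<'E'
from h import *
for n in("top","scene"):
    s,p,d=cap(n); np.savez(f"{n}.npz",p=p,d=d,w=cloud(n,d))
    cv2.imwrite(f"pics/{n}0.png",cv2.resize(p[...,::-1],(784,588)))
print(env.read_state())
E
```

```text
{'t': 0.1, 'joint_pos': array([ 6.57743094e+01,  1.22213713e+01, -2.00344315e+00,  7.58298113e+01,
        6.24686268e-04,  9.00004696e+01]), 'dq': array([ 0.14283275,  0.07002189,  0.05908916,  0.10202876,  0.04028161,
       -0.1848775 ]), 'joint_efforts': array([ 1.36556537e-03, -6.87248468e+01,  4.87805808e+01,  1.21770910e-02,
        2.20657789e-04,  5.49277530e-06]), 'tool_pos': array([205.04523646, 455.70813568, 230.87930232]), 'eef_rot': array([-1.79945374e+02, -6.24238223e-04,  1.55773839e+02]), 'contact_force': array([-0.41705136, -0.16601473,  0.29735741]), 'torque': array([-0.0911235 ,  0.03033667, -0.03030238]), 'grasp_force': 0.0, 'gripper_width': 85.09302887839927}
```

View pics/top0.png

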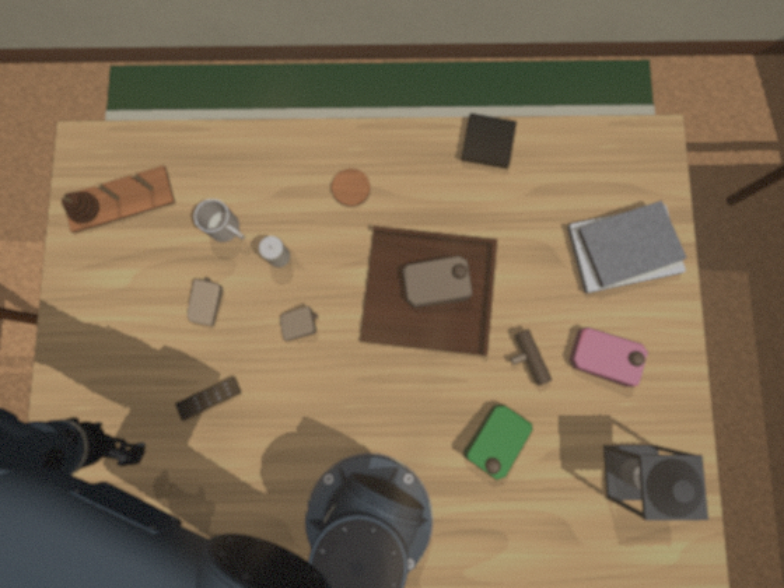

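View pics/scene0.png

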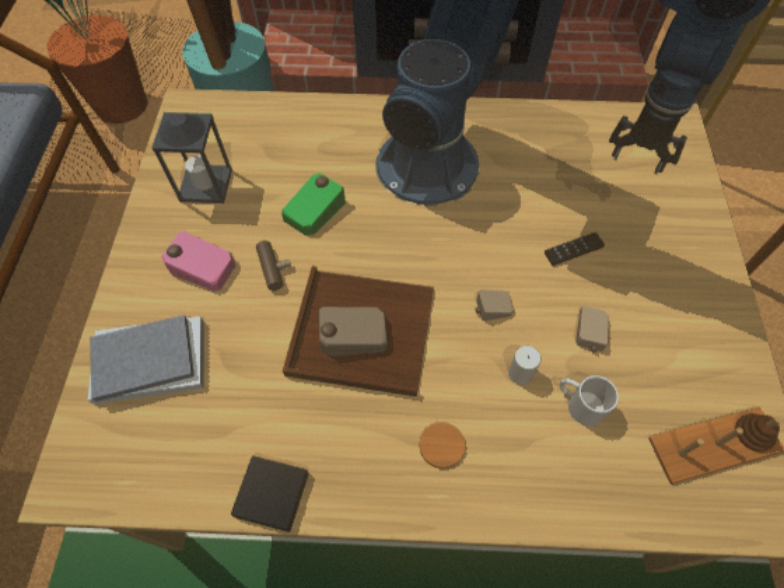

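Top view (784×588): tray at (430,292) and grey block at (437,281), the green and pink look-alikes being at (500,441) and (609,357). The candle is at (270,250), with the mug beside it. There are two wedge candidates: A at (204,302), longer with its stub at the top, and B at (298,323), shorter with its stub on the right. I take A as the long shallow one and will check with depth and a close crop.

```bash
cat > m.py <<'E'
from h import *
def rect(pts):
    return cv2.minAreaRect(pts[:,:2].astype(np.float32))
def sel(w,c,r,z0,z1):
    q=w.reshape(-1,3); return q[(np.hypot(q[:,0]-c[0],q[:,1]-c[1])<r)&(q[:,2]>z0)&(q[:,2]<z1)]
E
python3 - <<'E'
from m import *
T=np.load("top.npz");S=np.load("scene.npz")
f=lambda u,v:T['w'][int(v/1.4),int(u/1.4)]
for n,(u,v) in dict(A=(204,302),B=(298,323),candle=(270,245),base=(437,281),trayfloor=(385,320),railfar=(435,233),railR=(492,300),table=(330,250)).items():
    print(n,f(u,v).round(1))
for n,(u,v),z0,z1,r in(("A",(204,302),10,60,75),("B",(298,323),8,60,65),("candle",(270,245),80,100,45),("base",(437,281),35,100,120)):
    c=f(u,v)
    for nm,D in(("top",T),("scene",S)):
        p=sel(D['w'],c,r,z0,z1)
        if len(p)<10: print(n,nm,"none");continue
        A=np.c_[p[:,:2],np.ones(len(p))]
        k=np.linalg.lstsq(A,p[:,2],rcond=None)[0]
        print(n,nm,len(p),rect(p),p.mean(0).round(1),"zmin/max",np.percentile(p[:,2],[2,98]).round(1),"grad",k[:2].round(3),"deg",np.degrees(np.arctan(np.hypot(*k[:2]))).round(1))
a=T['p'][200:245,125:235,::-1]; cv2.imwrite("pics/crop.png",cv2.resize(np.vstack([a]),None,fx=7,fy=7,interpolation=2))
E
```

```text
A [499.1 391.9  26. ]
B [446.6 167.2  31.4]
candle [618.7 225.4  85.1]
base [ 537.9 -160.3   62.7]
trayfloor [454.  -39.   11.3]
railfar [ 660.1 -158.1   32.5]
railR [ 495.7 -289.9   32.2]
table [628.9  97.7   1. ]
A top 628 ((503.31060791015625, 398.7584533691406), (85.71479797363281, 111.11965942382812), 75.53942108154297) [497.2 388.5  27.1] zmin/max [14.1 38.1] grad [0.144 0.012] deg 8.2
A scene 589 ((497.4862060546875, 386.5999450683594), (78.33308410644531, 112.81684875488281), 74.06838989257812) [503.8 388.6  27.1] zmin/max [13.7 37.9] grad [0.081 0.012] deg 4.7
B top 489 ((436.88079833984375, 159.1514892578125), (86.93721771240234, 99.76564025878906), 5.272302627563477) [443.3 164.   28.5] zmin/max [10.5 46.6] grad [ 0.105 -0.245] deg 14.9
B scene 466 ((445.4026794433594, 165.05015563964844), (75.10494232177734, 96.98941802978516), 28.243131637573242) [449.4 163.6  28.2] zmin/max [10.4 45.9] grad [-0.04  -0.263] deg 14.9
candle top 235 ((611.4664306640625, 219.689697265625), (52.53428268432617, 51.88591003417969), 45.003570556640625) [610.9 218.8  89.4] zmin/max [83.3 94.1] grad [0.018 0.028] deg 1.9
candle scene 268 ((612.4807739257812, 220.00848388671875), (52.837257385253906, 53.544921875), 52.145328521728516) [613.6 219.   88.9] zmin/max [81.6 94.4] grad [-0.042  0.015] deg 2.5
base top 1428 ((571.9117431640625, -156.366943359375), (170.39230346679688, 149.77484130859375), 7.672589302062988) [ 536.  -162.1   59.6] zmin/max [39.5 78.8] grad [ 0.021 -0.179] deg 10.2
base scene 1457 ((571.8265380859375, -155.92529296875), (170.45152282714844, 149.55967712402344), 7.4126482009887695) [ 543.8 -161.4   58.6] zmin/max [37.9 78.8] grad [-0.056 -0.182] deg 10.8
```

View pics/crop.png

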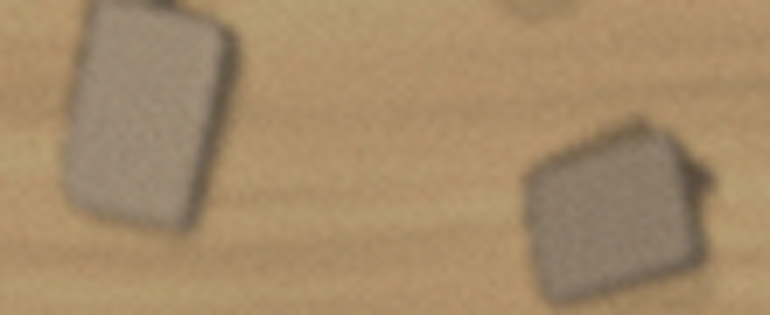

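Crop: A (left, centre about (150,115), stub at top (160,3)) is the elongated, gentle wedge (112 mm including the stub, about 9°). B (right, (615,220)) is squat and steep. So A is the wedge, thick end towards +x. Next I'll get accurate poses.

```bash
cat >> m.py <<'E'
from scipy.optimize import minimize
def fitrect(pts,L,W,x0):
    # soft box fit: reward points inside, penalise outside (points from top face only)
    P=pts[:,:2]
    def cost(q):
        c,s=np.cos(q[2]),np.sin(q[2]); d=P-q[:2]
        a=np.abs(d@[c,s])-L/2; b=np.abs(d@[-s,c])-W/2
        o=np.maximum(a,b); return np.mean(np.minimum(np.maximum(o,0),10)**2)
    best=min((minimize(cost,[x0[0],x0[1],y],method="Nelder-Mead",options=dict(xatol=.01,fatol=1e-5,initial_simplex=[[x0[0],x0[1],y],[x0[0]+6,x0[1],y],[x0[0],x0[1]+6,y],[x0[0],x0[1],y+.1]])) for y in x0[2]+np.array([-.15,0,.15])),key=lambda r:r.fun)
    return best.x[:2].round(1),np.degrees(best.x[2]).round(2),round(best.fun,3)
def topface(p,tol=4):
    m=np.ones(len(p),bool)
    for _ in range(8):
        A=np.c_[p[:,:2],np.ones(len(p))]; k=np.linalg.lstsq(A[m],p[m,2],rcond=None)[0]; m=np.abs(A@k-p[:,2])<max(tol,0)
    return p[m],k
def tray(w,n=""):
    q=w.reshape(-1,3); z=q[:,2]
    f=q[(z>26)&(z<37)&(q[:,0]>620)&(q[:,0]<700)&(q[:,1]>-270)&(q[:,1]<-30)]
    r=q[(z>26)&(z<37)&(q[:,1]>-320)&(q[:,1]<-255)&(q[:,0]>400)&(q[:,0]<640)]
    a=np.polyfit(f[:,1],f[:,0],1)
    m=abs(np.polyval(a,f[:,1])-f[:,0])<12; a=np.polyfit(f[m,1],f[m,0],1)
    b=np.polyfit(r[:,0],r[:,1],1); m=abs(np.polyval(b,r[:,0])-r[:,1])<12; b=np.polyfit(r[m,0],r[m,1],1)
    # x=a0*y+a1 ; y=b0*x+b1
    x=(a[0]*b[1]+a[1])/(1-a[0]*b[0]); y=b[0]*x+b[1]
    print(n,"tray rail centre-line crossing",round(x,1),round(y,1),"yaw far",np.degrees(np.arctan(-a[0])).round(2),"yaw right",np.degrees(np.arctan(b[0])).round(2),len(f),len(r))
E
python3 - <<'E'
from m import *
T=np.load("top.npz");S=np.load("scene.npz")
for nm,D in(("top",T),("scene",S)):
    tray(D['w'],nm)
    col=D['p'].astype(int).sum(-1).ravel(); q=D['w'].reshape(-1,3)
    for n,c,L,W,y,z0,r in(("base",(538,-160),100,150,.1,38,105),("A",(499,390),100,64,-.2,12,75)):
        p=sel(D['w'],c,r,z0,75); p,k=topface(p)
        g=k[:2]
        print(n,nm,fitrect(p,L,W,(c[0],c[1],y)),p.mean(0).round(1),"slope",np.degrees(np.arctan(np.hypot(*g))).round(1),"updir",np.degrees(np.arctan2(g[1],g[0])).round(1))
    cv2.imwrite(f"pics/{nm}c.png",0*D['p'][:2])
a=T['p'][155:260,250:365,::-1]; cv2.imwrite("pics/tray.png",cv2.resize(a,None,fx=5.7,fy=5.7,interpolation=2))
E
```

```text
top tray rail centre-line crossing 637.3 -301.3 yaw far -6.94 yaw right -6.31 262 297
base top (array([ 537.1, -160.6]), np.float64(8.18), np.float64(0.0)) [ 535.2 -157.6   59.3] slope 10.0 updir -81.9
A top (array([495.6, 390.6]), np.float64(-11.93), np.float64(0.003)) [496.2 391.1  27.9] slope 9.7 updir -12.5
scene tray rail centre-line crossing 637.3 -301.2 yaw far -7.01 yaw right -6.42 322 289
base scene (array([ 538.1, -160. ]), np.float64(7.93), np.float64(0.0)) [ 537.1 -157.6   59. ] slope 9.9 updir -83.2
A scene (array([495.7, 391.7]), np.float64(-13.18), np.float64(0.003)) [498.1 390.8  28.4] slope 9.4 updir -9.1
```

View pics/tray.png

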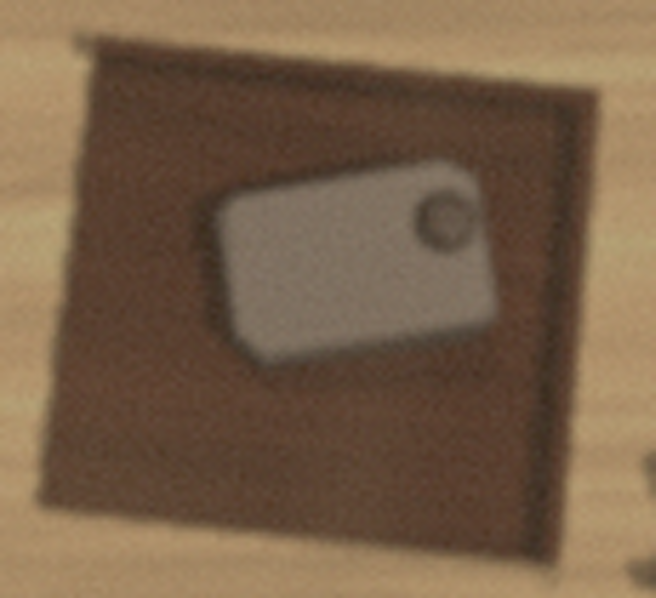

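Block: (537.5,-160.3), yaw 8.1°. Tray yaw: -6.7°. Home for the block: about (591,-214). First push: +x with both open fingers, closing axis along the tray's y.

```bash
python3 -m creep '[{"x":1.9,"y":-5,"rz":0.03},{"x":1.9,"y":-5,"rz":0.03},{"x":1.9,"y":-5,"rz":0.03},{"x":1.9,"y":-5,"rz":0.03},{"x":1.9,"y":-5,"rz":0.03},{"x":1.9,"y":-5,"rz":0.03},{"x":1.9,"y":-5,"rz":0.03},{"x":1.9,"y":-5,"rz":0.03},{"x":1.9,"y":-5,"rz":0.03},{"x":1.9,"y":-5,"rz":0.035},{"x":1.9,"y":-5},{"x":1.9,"y":-5}]' 0 40
```

```text
invalid input
```

```bash
python3 -m creep '[{"x":1.9,"y":-5.0,"z":0,"rx":0,"ry":0,"rz":0.03},{"x":1.9,"y":-5.0,"z":0,"rx":0,"ry":0,"rz":0.03}]'; python3 -m creep --help | head -20
```

```text
t: 0.35
tool_pos: [243.1, 354.7, 230.8]
eef_rot: [-179.9, -0.0, 159.3]
contact_force: [1.3, -0.4, 1.1]
gripper_width: 85.3
grasp_force: 0.0invalid input: not JSON, or not a number
```

```bash
python3 -m creep '[{"x":1.9,"y":-5,"rz":0.03},{"x":1.9,"y":-5,"rz":0.03},{"x":1.9,"y":-5,"rz":0.03},{"x":1.9,"y":-5,"rz":0.03},{"x":1.9,"y":-5,"rz":0.03},{"x":1.9,"y":-5,"rz":0.03},{"x":1.9,"y":-5,"rz":0.03},{"x":1.9,"y":-5,"rz":0.035},{"x":1.9,"y":-5},{"x":1.9,"y":-5}]'
```

```text
invalid input
```

```bash
python3 -m creep '[{"x":1.9,"y":-5,"z":0,"rx":0,"ry":0,"rz":0.03},{"x":1.9,"y":-5,"z":0,"rx":0,"ry":0,"rz":0.03},{"x":1.9,"y":-5,"z":0,"rx":0,"ry":0,"rz":0.03},{"x":1.9,"y":-5,"z":0,"rx":0,"ry":0,"rz":0.03},{"x":1.9,"y":-5,"z":0,"rx":0,"ry":0,"rz":0.03},{"x":1.9,"y":-5,"z":0,"rx":0,"ry":0,"rz":0.03},{"x":1.9,"y":-5,"z":0,"rx":0,"ry":0,"rz":0.03},{"x":1.9,"y":-5,"z":0,"rx":0,"ry":0,"rz":0.035},{"x":1.9,"y":-5,"z":0,"rx":0,"ry":0,"rz":0},{"x":1.9,"y":-5,"z":0,"rx":0,"ry":0,"rz":0}]' 0 40
```

```text
t: 1.6
tool_pos: [433.3, -145.9, 231.2]
eef_rot: [180.0, -0.0, 173.2]
contact_force: [1.1, 0.5, 0.3]
gripper_width: 85.2
grasp_force: 0.0
```

```bash
python3 -m creep '[{"x":0,"y":0,"z":-5,"rx":0,"ry":0,"rz":0},{"x":0,"y":0,"z":-5,"rx":0,"ry":0,"rz":0},{"x":0,"y":0,"z":-5,"rx":0,"ry":0,"rz":0},{"x":0,"y":0,"z":-3.5,"rx":0,"ry":0,"rz":0},{"x":0,"y":0,"z":-2,"rx":0,"ry":0,"rz":0},{"x":0,"y":0,"z":-1,"rx":0,"ry":0,"rz":0},{"x":2,"y":-0.25,"z":0,"rx":0,"ry":0,"rz":0},{"x":1,"y":-0.12,"z":0,"rx":0,"ry":0,"rz":0},{"x":0.7,"y":-0.1,"z":0,"rx":0,"ry":0,"rz":0},{"x":0.7,"y":-0.1,"z":0,"rx":0,"ry":0,"rz":0},{"x":0.7,"y":-0.1,"z":0,"rx":0,"ry":0,"rz":0},{"x":0.7,"y":-0.1,"z":0,"rx":0,"ry":0,"rz":0}]'
```

```text
t: 3.1
tool_pos: [491.5, -151.8, 16.3]
eef_rot: [180.0, -0.0, 173.2]
contact_force: [-2.1, 1.8, 0.3]
gripper_width: 85.5
grasp_force: 1.2
```

```bash
python3 -m creep '[{"x":0.6,"y":-0.07,"z":0,"rx":0,"ry":0,"rz":0},{"x":0.6,"y":-0.07,"z":0,"rx":0,"ry":0,"rz":0},{"x":0.6,"y":-0.07,"z":0,"rx":0,"ry":0,"rz":0},{"x":0.6,"y":-0.07,"z":0,"rx":0,"ry":0,"rz":0},{"x":0.6,"y":-0.07,"z":0,"rx":0,"ry":0,"rz":0},{"x":0.5,"y":-0.06,"z":0,"rx":0,"ry":0,"rz":0},{"x":0.2,"y":-0.02,"z":0,"rx":0,"ry":0,"rz":0},{"x":0.2,"y":-0.02,"z":0,"rx":0,"ry":0,"rz":0},{"x":0.2,"y":-0.02,"z":0,"rx":0,"ry":0,"rz":0}]'
```

```text
t: 4.22
tool_pos: [532.2, -156.4, 16.3]
eef_rot: [180.0, -0.0, 173.2]
contact_force: [-3.3, 0.4, 0.6]
gripper_width: 85.3
grasp_force: 1.7
```

```bash
python3 -m creep '[{"x":0.1,"y":-0.01,"z":0,"rx":0,"ry":0,"rz":0},{"x":0.1,"y":-0.01,"z":0,"rx":0,"ry":0,"rz":0},{"x":0.1,"y":-0.01,"z":0,"rx":0,"ry":0,"rz":0},{"x":0.1,"y":-0.01,"z":0,"rx":0,"ry":0,"rz":0}]'
```

```text
t: 4.72
tool_pos: [536.2, -156.8, 16.3]
eef_rot: [-180.0, 0.0, 173.3]
contact_force: [-2.8, -0.1, 1.2]
gripper_width: 85.6
grasp_force: 1.7
```

```bash
python3 -m creep '[{"x":0.1,"y":-0.01,"z":0,"rx":0,"ry":0,"rz":0},{"x":0.1,"y":-0.01,"z":0,"rx":0,"ry":0,"rz":0},{"x":0.1,"y":-0.01,"z":0,"rx":0,"ry":0,"rz":0},{"x":0.1,"y":-0.01,"z":0,"rx":0,"ry":0,"rz":0}]'
```

```text
t: 5.22
tool_pos: [538.4, -157.0, 16.1]
eef_rot: [-180.0, -0.2, 173.2]
contact_force: [-18.3, 3.8, 11.0]
gripper_width: 85.5
grasp_force: 9.4
```

Run:
```python
from m import *
_,p,d=cap("scene");w=cloud("scene",d)
q,k=topface(sel(w,(575,-170),110,38,75));print(fitrect(q,100,150,(575,-170,-.1)),np.degrees(np.arctan2(k[1],k[0])))
q,k=topface(sel(w,(575,-170),110,38,95));print(len(q))
```

```text
(array([ 594. , -177.4]), np.float64(-5.81), np.float64(0.129)) -99.62043482893587
1193
```

```bash
python3 -m creep '[{"x":-2,"y":0.2,"z":0,"rx":0,"ry":0,"rz":0},{"x":0,"y":0,"z":5,"rx":0,"ry":0,"rz":0},{"x":0,"y":0,"z":5,"rx":0,"ry":0,"rz":0},{"x":1,"y":1,"z":0,"rx":0,"ry":0,"rz":-0.175},{"x":1,"y":1,"z":0,"rx":0,"ry":0,"rz":-0.175},{"x":1,"y":1,"z":0,"rx":0,"ry":0,"rz":-0.175},{"x":1,"y":1,"z":0,"rx":0,"ry":0,"rz":-0.175},{"x":1,"y":1,"z":0,"rx":0,"ry":0,"rz":-0.175},{"x":1,"y":1,"z":0,"rx":0,"ry":0,"rz":-0.175},{"x":1,"y":1,"z":0,"rx":0,"ry":0,"rz":-0.175},{"x":1,"y":1,"z":0,"rx":0,"ry":0,"rz":-0.175},{"x":1,"y":1,"z":0,"rx":0,"ry":0,"rz":-0.17}]' 0.45 40
```

```text
t: 6.78
tool_pos: [611.1, -64.8, 116.5]
eef_rot: [179.9, -0.0, 83.0]
contact_force: [0.2, 1.3, -0.4]
gripper_width: 46.8
grasp_force: 0.0
```

```bash
python3 -m creep '[{"x":-0.2,"y":0,"z":-5,"rx":0,"ry":0,"rz":0},{"x":0,"y":0,"z":-3,"rx":0,"ry":0,"rz":0},{"x":0,"y":0,"z":-1.6,"rx":0,"ry":0,"rz":0},{"x":-0.1,"y":-1.0,"z":0,"rx":0,"ry":0,"rz":0.005},{"x":-0.1,"y":-0.7,"z":0,"rx":0,"ry":0,"rz":0},{"x":-0.08,"y":-0.7,"z":0,"rx":0,"ry":0,"rz":0},{"x":-0.08,"y":-0.7,"z":0,"rx":0,"ry":0,"rz":0},{"x":-0.08,"y":-0.7,"z":0,"rx":0,"ry":0,"rz":0},{"x":-0.08,"y":-0.7,"z":0,"rx":0,"ry":0,"rz":0},{"x":-0.08,"y":-0.7,"z":0,"rx":0,"ry":0,"rz":0},{"x":-0.04,"y":-0.4,"z":0,"rx":0,"ry":0,"rz":0}]'
```

```text
t: 8.15
tool_pos: [601.9, -121.3, 20.8]
eef_rot: [180.0, -0.0, 83.6]
contact_force: [-0.9, 6.4, 3.9]
gripper_width: 47.1
grasp_force: 2.6
```

```bash
python3 -m creep '[{"x":-0.02,"y":-0.2,"z":0,"rx":0,"ry":0,"rz":0},{"x":-0.02,"y":-0.15,"z":0,"rx":0,"ry":0,"rz":0},{"x":-0.01,"y":-0.1,"z":0,"rx":0,"ry":0,"rz":0},{"x":-0.01,"y":-0.1,"z":0,"rx":0,"ry":0,"rz":0}]'
```

```text
t: 8.65
tool_pos: [601.3, -126.5, 20.6]
eef_rot: [180.0, -0.0, 83.6]
contact_force: [-0.7, 5.9, 3.3]
gripper_width: 46.9
grasp_force: 2.8
```

```bash
python3 -m creep '[{"x":-0.01,"y":-0.1,"z":0,"rx":0,"ry":0,"rz":0},{"x":-0.01,"y":-0.1,"z":0,"rx":0,"ry":0,"rz":0},{"x":-0.01,"y":-0.1,"z":0,"rx":0,"ry":0,"rz":0}]'
```

```text
t: 9.02
tool_pos: [601.0, -129.4, 20.6]
eef_rot: [180.0, -0.0, 83.6]
contact_force: [-0.5, 5.8, 3.7]
gripper_width: 46.9
grasp_force: 2.8
```

```bash
python3 -m creep '[{"x":-0.01,"y":-0.1,"z":0,"rx":0,"ry":0,"rz":0},{"x":-0.01,"y":-0.1,"z":0,"rx":0,"ry":0,"rz":0},{"x":0,"y":-0.05,"z":0,"rx":0,"ry":0,"rz":0}]'
```

```text
t: 9.4
tool_pos: [600.9, -130.9, 20.6]
eef_rot: [180.0, -0.2, 83.6]
contact_force: [-0.4, 15.5, 6.6]
gripper_width: 47.0
grasp_force: 7.8
```

```bash
python3 -m creep '[{"x":0.2,"y":2,"z":0,"rx":0,"ry":0,"rz":0},{"x":0.1,"y":1,"z":5,"rx":0,"ry":0,"rz":0},{"x":0,"y":0,"z":6,"rx":0,"ry":0,"rz":0},{"x":-1.2,"y":5,"z":2,"rx":0,"ry":0,"rz":0.16},{"x":-1.2,"y":5,"z":2,"rx":0,"ry":0,"rz":0.16},{"x":-1.2,"y":5.5,"z":2,"rx":0,"ry":0,"rz":0.16},{"x":-1.2,"y":5.5,"z":0,"rx":0,"ry":0,"rz":0.16},{"x":-1.2,"y":5.5,"z":0,"rx":0,"ry":0,"rz":0.16},{"x":-1.2,"y":5.5,"z":0,"rx":0,"ry":0,"rz":0.16},{"x":-1.2,"y":5.5,"z":0,"rx":0,"ry":0,"rz":0.16},{"x":-1.2,"y":5.5,"z":0,"rx":0,"ry":0,"rz":0.16},{"x":-1.1,"y":5.5,"z":0,"rx":0,"ry":0,"rz":0.16}]' 0 60
```

```text
t: 10.9
tool_pos: [495.6, 385.0, 190.5]
eef_rot: [-180.0, 0.0, 166.4]
contact_force: [1.4, -0.0, -0.7]
gripper_width: 85.2
grasp_force: 0.0
```

```bash
cat >> m.py <<'E'
from scipy.spatial.transform import Rotation as Ro
def wcloud():
    s,p,d=cap("wrist"); i=env.camera_info("wrist");K=np.array(i["intrinsics"]);X=np.array(i["T_tool_cam"])
    v,u=np.mgrid[:d.shape[0],:d.shape[1]]
    c=np.stack([(u-K[0,2])/K[0,0]*d,(v-K[1,2])/K[1,1]*d,d],-1)
    c=c@X[:3,:3].T+X[:3,3]
    w=c@Ro.from_euler("xyz",s["eef_rot"],degrees=True).as_matrix().T+s["tool_pos"]
    w[d==0]=-999; return s,p,d,w
E
python3 - <<'E'
from m import *
np.set_printoptions(suppress=True)
print(env.read_state()["tool_pos"],env.read_state()["eef_rot"])
for n in("top","scene"):
    _,p,d=cap(n);w=cloud(n,d);np.savez(f"{n}1.npz",p=p,w=w)
    tray(w,n)
    q,k=topface(sel(w,(591,-214),110,40,80));print(n,"base",fitrect(q,100,150,(591,-214,-.1)),len(q),np.degrees(np.arctan2(k[1],k[0])))
s,p,d,w=wcloud()
cv2.imwrite("pics/w1.png",p[...,::-1])
q,k=topface(sel(w,(496,391),75,12,50))
print("wedge",fitrect(q,100,64,(496,391,-.2)),len(q),q.mean(0),k,np.degrees(np.arctan2(k[1],k[0])))
a=np.load("top1.npz")['p'][150:270,240:380,::-1]; cv2.imwrite("pics/tray1.png",cv2.resize(a,None,fx=5,fy=5,interpolation=2))
E
```

```text
[495.60377821 385.0201779  190.49061393] [-179.9963671     0.04757602  166.41402027]
top tray rail centre-line crossing 641.6 -305.2 yaw far -5.71 yaw right -7.39 202 229
top base (array([ 591. , -215.3]), np.float64(-5.91), np.float64(0.0)) 1079 -94.50356201541419
scene tray rail centre-line crossing 635.7 -298.7 yaw far -7.38 yaw right -5.64 363 216
scene base (array([ 590.6, -215.1]), np.float64(-7.12), np.float64(0.0)) 1171 -95.70658886608116
wedge (array([495.4, 391.3]), np.float64(-12.56), np.float64(0.0)) 8308 [494.25592919 391.56934088  25.35641255] [  0.17321119  -0.03902569 -44.97298169] -12.69712261960245
```

View pics/tray1.png

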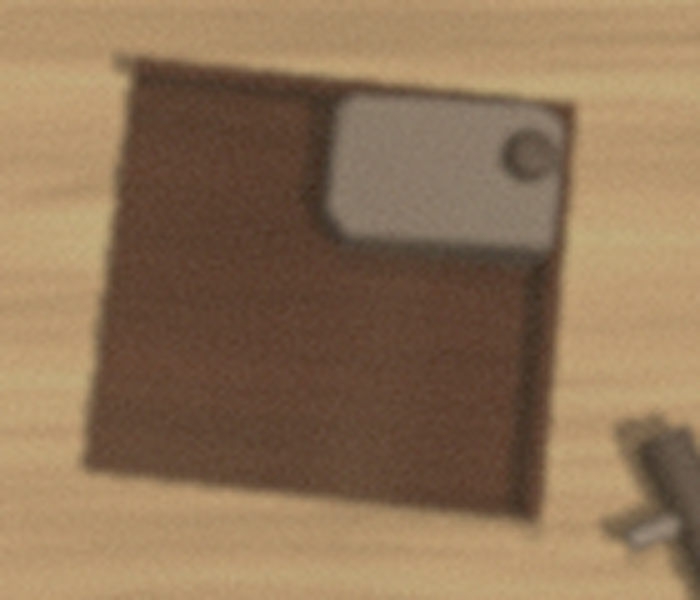

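View pics/w1.png

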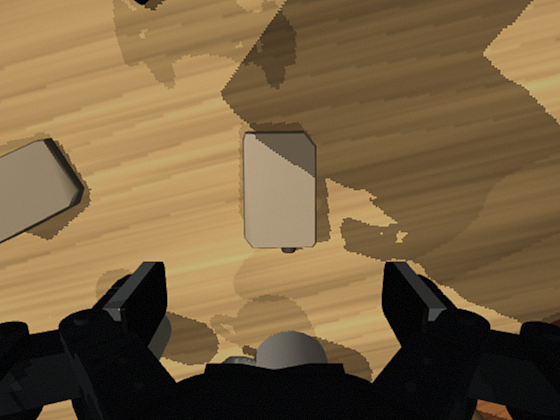

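The block sits in the upper right of the tray crop, against both rails (fit (590.8,-215.2), yaw -6.5°, versus home (591,-214)). The wrist picture shows the wedge at (280,190), upright with its stub at the bottom, and the steep wedge at the left edge. Going down to grasp it.

```bash
python3 -m creep '[{"x":0,"y":0.6,"z":-5,"rx":0,"ry":0,"rz":0.017},{"x":0,"y":0,"z":-5,"rx":0,"ry":0,"rz":0},{"x":0,"y":0,"z":-4,"rx":0,"ry":0,"rz":0},{"x":0,"y":0,"z":-3,"rx":0,"ry":0,"rz":0},{"x":0,"y":0,"z":-1.5,"rx":0,"ry":0,"rz":0},{"x":0,"y":0,"z":-0.7,"rx":0,"ry":0,"rz":0},{"x":0,"y":0,"z":0,"rx":0,"ry":0,"rz":0}]' 0 60; python3 -m creep '[{"x":0,"y":0,"z":0,"rx":0,"ry":0,"rz":0},{"x":0,"y":0,"z":0,"rx":0,"ry":0,"rz":0},{"x":0,"y":0,"z":0,"rx":0,"ry":0,"rz":0},{"x":0,"y":0,"z":0,"rx":0,"ry":0,"rz":0},{"x":0,"y":0,"z":0,"rx":0,"ry":0,"rz":0},{"x":0,"y":0,"z":0,"rx":0,"ry":0,"rz":0}]' 1 60
```

```text
t: 11.92
tool_pos: [497.0, 388.8, -1.1]
eef_rot: [180.0, 0.0, 167.0]
contact_force: [0.0, 0.2, 0.5]
gripper_width: 85.4
grasp_force: 0.0
t: 12.68
tool_pos: [497.3, 389.3, -0.3]
eef_rot: [179.9, 0.1, 167.1]
contact_force: [0.2, 0.8, 7.4]
gripper_width: 63.1
grasp_force: 66.6
```

```bash
python3 -m creep '[{"x":0,"y":0,"z":3,"rx":0,"ry":0,"rz":0},{"x":0,"y":0,"z":6,"rx":0,"ry":0,"rz":0},{"x":0,"y":0,"z":6,"rx":0,"ry":0,"rz":0},{"x":0.8,"y":-3,"z":0,"rx":0,"ry":0,"rz":0.1},{"x":0.8,"y":-4.5,"z":0,"rx":0,"ry":0,"rz":0.13},{"x":0.8,"y":-4.5,"z":0,"rx":0,"ry":0,"rz":0.13},{"x":0.8,"y":-4.5,"z":0,"rx":0,"ry":0,"rz":0.13},{"x":0.8,"y":-4.5,"z":0,"rx":0,"ry":0,"rz":0.13},{"x":0.8,"y":-4.5,"z":0,"rx":0,"ry":0,"rz":0.13},{"x":0.8,"y":-4.5,"z":0,"rx":0,"ry":0,"rz":0.13},{"x":0.8,"y":-4.5,"z":0,"rx":0,"ry":0,"rz":0.13},{"x":0.8,"y":-4.5,"z":0,"rx":0,"ry":0,"rz":0.13}]'; python3 -m creep '[{"x":0.8,"y":-4.5,"z":0,"rx":0,"ry":0,"rz":0.13},{"x":0.8,"y":-4.5,"z":0,"rx":0,"ry":0,"rz":0.13},{"x":0.6,"y":-4.5,"z":0,"rx":0,"ry":0,"rz":0.13},{"x":0,"y":-3.5,"z":0,"rx":0,"ry":0,"rz":0.1},{"x":0,"y":-2,"z":0,"rx":0,"ry":0,"rz":0.06},{"x":0,"y":0,"z":0,"rx":0,"ry":0,"rz":0}]'
```

```text
t: 14.18
tool_pos: [568.9, -2.7, 148.9]
eef_rot: [-180.0, 0.0, -127.4]
contact_force: [1.1, 0.5, -2.6]
gripper_width: 62.8
grasp_force: 66.9
t: 14.92
tool_pos: [590.5, -192.5, 148.6]
eef_rot: [-180.0, -0.0, -96.2]
contact_force: [0.7, -0.0, -2.0]
gripper_width: 62.5
grasp_force: 66.9
```

```bash
python3 -m creep '[{"x":0.25,"y":-0.5,"z":0,"rx":-0.087,"ry":0.01,"rz":-0.005},{"x":0,"y":0,"z":0,"rx":-0.087,"ry":0.01,"rz":0},{"x":0,"y":0,"z":-4,"rx":0,"ry":0,"rz":0},{"x":0,"y":0,"z":-2.5,"rx":0,"ry":0,"rz":0},{"x":0,"y":0,"z":-1.5,"rx":0,"ry":0,"rz":0},{"x":0,"y":0,"z":-0.5,"rx":0,"ry":0,"rz":0},{"x":0,"y":0,"z":0,"rx":0,"ry":0,"rz":0},{"x":0,"y":0,"z":0,"rx":0,"ry":0,"rz":0}]'
```

```text
t: 15.92
tool_pos: [593.8, -196.4, 64.3]
eef_rot: [-180.0, -10.0, -96.4]
contact_force: [0.4, 1.0, -1.4]
gripper_width: 62.8
grasp_force: 66.8
```

Run:
```python
from h import *
_,p,d=cap("scene")
w=cloud("scene",d)
uv=np.argwhere(np.hypot(w[...,0]-591,w[...,1]+200)<90); a,b=uv.min(0),uv.max(0)
print(a,b)
cv2.imwrite("pics/hover.png",cv2.resize(p[a[0]-20:b[0]+10,a[1]-10:b[1]+10,::-1],None,fx=4,fy=4,interpolation=2)[:600,:800])
```

```text
[101 207] [282 267]
```

View pics/hover.png

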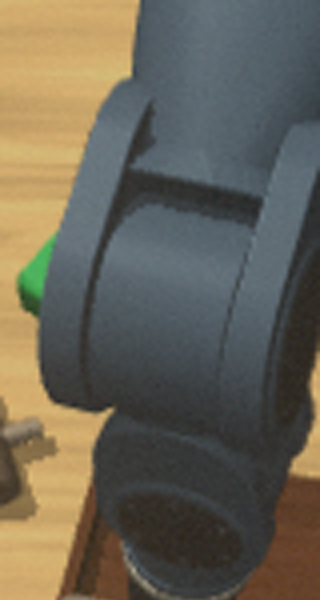

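The arm hides the spot in that picture, so I lower by force.

```bash
python3 -m creep '[{"x":-0.05,"y":-0.1,"z":-0.3,"rx":0,"ry":0,"rz":0},{"x":0,"y":0,"z":-0.2,"rx":0,"ry":0,"rz":0},{"x":0,"y":0,"z":-0.1,"rx":0,"ry":0,"rz":0},{"x":0,"y":0,"z":-0.1,"rx":0,"ry":0,"rz":0},{"x":0,"y":0,"z":0,"rx":0,"ry":0,"rz":0}]'
```

```text
t: 16.6
tool_pos: [592.6, -197.2, 56.2]
eef_rot: [180.0, -10.0, -96.4]
contact_force: [-0.1, 0.4, -2.5]
gripper_width: 62.8
grasp_force: 66.8
```

```bash
python3 -m creep '[{"x":0,"y":0,"z":-0.05,"rx":0,"ry":0,"rz":0},{"x":0,"y":0,"z":-0.05,"rx":0,"ry":0,"rz":0},{"x":0,"y":0,"z":0,"rx":0,"ry":0,"rz":0}]'
```

```text
t: 16.98
tool_pos: [592.7, -197.3, 55.4]
eef_rot: [180.0, -10.0, -96.4]
contact_force: [0.9, 0.7, -0.6]
gripper_width: 62.7
grasp_force: 67.1
```

```bash
python3 -m creep '[{"x":0,"y":0,"z":-0.05,"rx":0,"ry":0,"rz":0},{"x":0,"y":0,"z":-0.05,"rx":0,"ry":0,"rz":0},{"x":0,"y":0,"z":0,"rx":0,"ry":0,"rz":0}]'
```

```text
t: 17.35
tool_pos: [592.7, -197.3, 55.3]
eef_rot: [180.0, -10.1, -96.4]
contact_force: [-4.9, 2.2, 14.9]
gripper_width: 62.8
grasp_force: 69.0
```

```bash
python3 -m creep '[{"x":0,"y":0,"z":0.05,"rx":0,"ry":0,"rz":0},{"x":0,"y":0,"z":0,"rx":0,"ry":0,"rz":0},{"x":0,"y":0,"z":0,"rx":0,"ry":0,"rz":0},{"x":0,"y":0,"z":0,"rx":0,"ry":0,"rz":0},{"x":0,"y":0,"z":0,"rx":0,"ry":0,"rz":0},{"x":0,"y":0,"z":0,"rx":0,"ry":0,"rz":0},{"x":0.02,"y":0.17,"z":1,"rx":0,"ry":0,"rz":0},{"x":0.04,"y":0.35,"z":2,"rx":0,"ry":0,"rz":0},{"x":0.08,"y":0.69,"z":4,"rx":0,"ry":0,"rz":0},{"x":0.1,"y":0.87,"z":5,"rx":0,"ry":0,"rz":0}]' 0 60
```

```text
t: 18.6
tool_pos: [594.5, -176.1, 176.2]
eef_rot: [179.9, -10.0, -96.4]
contact_force: [-0.0, -0.2, 0.1]
gripper_width: 85.7
grasp_force: 0.0
```

```bash
python3 -m creep '[{"x":0.2,"y":4,"z":1,"rx":0.087,"ry":-0.01,"rz":0},{"x":0.2,"y":5,"z":0,"rx":0.087,"ry":-0.01,"rz":0},{"x":0.2,"y":5,"z":0,"rx":0,"ry":0,"rz":0},{"x":0.2,"y":5,"z":0,"rx":0,"ry":0,"rz":0},{"x":0.2,"y":5,"z":0,"rx":0,"ry":0,"rz":0},{"x":0.2,"y":5,"z":0,"rx":0,"ry":0,"rz":0},{"x":0.2,"y":5,"z":0,"rx":0,"ry":0,"rz":0},{"x":0.2,"y":4,"z":0,"rx":0,"ry":0,"rz":0},{"x":0.1,"y":1.5,"z":0,"rx":0,"ry":0,"rz":0},{"x":0,"y":0,"z":0,"rx":0,"ry":0,"rz":0}]'
```

```text
t: 19.85
tool_pos: [612.0, 218.9, 185.0]
eef_rot: [180.0, -0.0, -96.3]
contact_force: [0.3, -0.2, 0.7]
gripper_width: 85.4
grasp_force: 0.0
```

Run:
```python
from m import *
np.set_printoptions(suppress=True,precision=3)
s=env.read_state();print(s["tool_pos"],s["eef_rot"])
pp=[]
for n in("top","scene"):
    _,p,d=cap(n);w=cloud(n,d);pp.append(p)
    q,k=topface(sel(w,(593,-195),70,78,100),5);print(n,"wedge",fitrect(q,64,100,(593,-196,-.1)),len(q),q.mean(0),"slope",k[:2])
    c=sel(w,(612,219),45,80,100);print("candle",len(c),c.mean(0),rect(c))
s,p,d,w=wcloud();q=sel(w,(612,219),45,80,100);print("wrist candle",len(q),rect(q) if len(q)>5 else "")
q=w.reshape(-1,3);m=(abs(q[:,0]-640)<130)&(abs(q[:,1]-290)<100)&(q[:,2]>40)&(q[:,2]<100)&(q[:,1]>255);print("mug",q[m].min(0) if m.any() else None,rect(q[m]) if m.any() else None)
a=cv2.resize(pp[0][150:250,290:365,::-1],None,fx=5,fy=5,interpolation=2);b=cv2.resize(pp[1][190:290,195:275,::-1],None,fx=5,fy=5,interpolation=2)
cv2.imwrite("pics/placed.png",np.hstack([a,b]))
```

```text
[611.995 218.941 185.03 ] [179.998  -0.007 -96.331]
top wedge (array([ 592.2, -195.7]), np.float64(-7.8), np.float64(1.873)) 587 [ 592.075 -195.07    83.12 ] slope [0.006 0.01 ]
candle 158 [615.549 212.615  89.458] ((617.6632080078125, 212.3701171875), (52.970245361328125, 34.277828216552734), 37.029083251953125)
scene wedge (array([ 591.7, -193.7]), np.float64(-5.5), np.float64(0.973)) 620 [ 592.55  -193.978   82.831] slope [-0.003  0.005]
candle 237 [614.891 216.608  89.097] ((613.0224609375, 215.9893341064453), (55.10212707519531, 47.2846565246582), 27.388233184814453)
wrist candle 4785 ((611.6159057617188, 217.6696319580078), (54.724727630615234, 54.11617660522461), 11.849900245666504)
mug [644.694 292.007  40.001] ((682.858154296875, 337.34771728515625), (93.28836822509766, 73.4999008178711), 13.129644393920898)
```

View pics/placed.png

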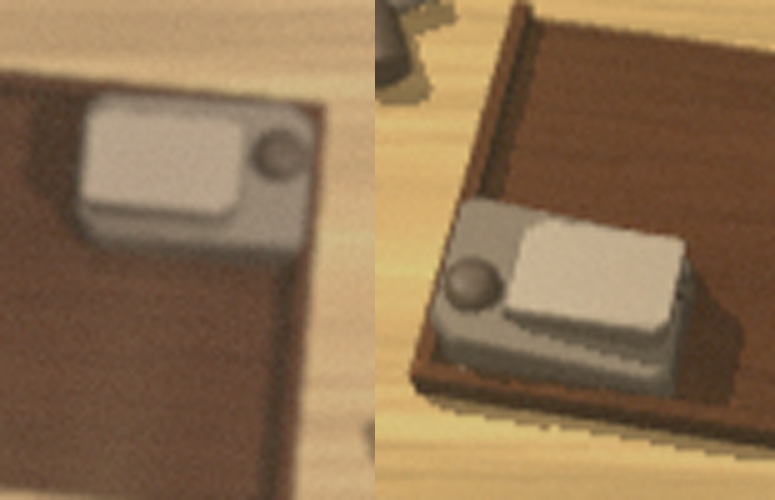

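Left (top view): the wedge at (162,160) lies on the block, centred, left of the knot (278,155). Right (scene view): flush, with the stub over the low end (685,280). Depth says its top is level (<1°) and centred at (592,-195). Now the candle.

```bash
python3 -m creep '[{"x":0,"y":-0.05,"z":-4,"rx":0,"ry":0,"rz":0},{"x":0,"y":0,"z":-4,"rx":0,"ry":0,"rz":0},{"x":0,"y":0,"z":-3.5,"rx":0,"ry":0,"rz":0},{"x":0,"y":0,"z":-2.5,"rx":0,"ry":0,"rz":0},{"x":0,"y":0,"z":-1.5,"rx":0,"ry":0,"rz":0},{"x":0,"y":0,"z":0,"rx":0,"ry":0,"rz":0},{"x":0,"y":0,"z":0,"rx":0,"ry":0,"rz":0}]' 0 30; python3 -m creep '[{"x":0,"y":0,"z":0,"rx":0,"ry":0,"rz":0},{"x":0,"y":0,"z":0,"rx":0,"ry":0,"rz":0},{"x":0,"y":0,"z":0,"rx":0,"ry":0,"rz":0},{"x":0,"y":0,"z":0,"rx":0,"ry":0,"rz":0},{"x":0,"y":0,"z":0,"rx":0,"ry":0,"rz":0},{"x":0,"y":0,"z":0,"rx":0,"ry":0,"rz":0},{"x":0,"y":0,"z":0,"rx":0,"ry":0,"rz":0}]' 1 30
```

```text
t: 20.88
tool_pos: [612.8, 218.0, 31.0]
eef_rot: [-179.9, 0.0, -96.4]
contact_force: [0.8, 0.4, 0.1]
gripper_width: 85.5
grasp_force: 0.0
t: 21.75
tool_pos: [612.6, 218.2, 30.8]
eef_rot: [-179.9, 0.0, -96.4]
contact_force: [-0.9, -0.6, 6.5]
gripper_width: 55.2
grasp_force: 24.1
```

```bash
python3 -m creep '[{"x":0,"y":0,"z":2,"rx":0,"ry":0,"rz":0},{"x":0,"y":0,"z":4,"rx":0,"ry":0,"rz":0},{"x":0,"y":0,"z":4,"rx":0,"ry":0,"rz":0},{"x":0,"y":0,"z":1.5,"rx":0,"ry":0,"rz":0},{"x":0,"y":-2,"z":0,"rx":0,"ry":0,"rz":0},{"x":-0.2,"y":-3.5,"z":0,"rx":0,"ry":0,"rz":0},{"x":-0.2,"y":-4,"z":0,"rx":0,"ry":0,"rz":0},{"x":-0.2,"y":-4,"z":0,"rx":0,"ry":0,"rz":0},{"x":-0.2,"y":-4,"z":0,"rx":0,"ry":0,"rz":0},{"x":-0.2,"y":-4,"z":0,"rx":0,"ry":0,"rz":0},{"x":-0.2,"y":-4,"z":0,"rx":0,"ry":0,"rz":0},{"x":-0.2,"y":-4,"z":0,"rx":0,"ry":0,"rz":0}]'; python3 -m creep '[{"x":-0.2,"y":-4,"z":0,"rx":0,"ry":0,"rz":0},{"x":-0.2,"y":-3.5,"z":0,"rx":0,"ry":0,"rz":0},{"x":-0.2,"y":-2.5,"z":0,"rx":0,"ry":0,"rz":0},{"x":0,"y":-1.2,"z":0,"rx":0,"ry":0,"rz":0},{"x":0,"y":-0.5,"z":0,"rx":0,"ry":0,"rz":0},{"x":0,"y":0,"z":0,"rx":0,"ry":0,"rz":0},{"x":0,"y":0,"z":0,"rx":0,"ry":0,"rz":0}]'
```

```text
t: 23.25
tool_pos: [596.6, -79.0, 143.0]
eef_rot: [179.8, -0.0, -96.4]
contact_force: [1.2, 0.5, -2.0]
gripper_width: 55.7
grasp_force: 26.3
t: 24.12
tool_pos: [592.1, -193.2, 144.7]
eef_rot: [180.0, 0.0, -96.3]
contact_force: [0.0, -0.8, -1.4]
gripper_width: 55.3
grasp_force: 26.3
```

```bash
python3 -m creep '[{"x":0,"y":-0.2,"z":-0.8,"rx":0,"ry":0,"rz":0},{"x":0.05,"y":0,"z":-0.8,"rx":0,"ry":0,"rz":0},{"x":0,"y":0,"z":-0.6,"rx":0,"ry":0,"rz":0},{"x":0,"y":0,"z":-0.4,"rx":0,"ry":0,"rz":0},{"x":0,"y":0,"z":-0.1,"rx":0,"ry":0,"rz":0},{"x":0,"y":0,"z":0,"rx":0,"ry":0,"rz":0},{"x":0,"y":0,"z":0,"rx":0,"ry":0,"rz":0}]'
```

```text
t: 25.0
tool_pos: [592.7, -196.0, 118.1]
eef_rot: [-180.0, -0.0, -96.4]
contact_force: [0.1, -0.6, -1.8]
gripper_width: 55.2
grasp_force: 26.3
```

```bash
python3 -m creep '[{"x":0,"y":0,"z":-0.1,"rx":0,"ry":0,"rz":0},{"x":0,"y":0,"z":-0.05,"rx":0,"ry":0,"rz":0},{"x":0,"y":0,"z":0,"rx":0,"ry":0,"rz":0}]'
```

```text
t: 25.38
tool_pos: [592.5, -195.9, 116.3]
eef_rot: [180.0, 0.0, -96.4]
contact_force: [0.5, -0.4, -2.7]
gripper_width: 55.2
grasp_force: 26.3
```

```bash
python3 -m creep '[{"x":0,"y":0,"z":-0.05,"rx":0,"ry":0,"rz":0},{"x":0,"y":0,"z":-0.05,"rx":0,"ry":0,"rz":0},{"x":0,"y":0,"z":0,"rx":0,"ry":0,"rz":0}]'
```

```text
t: 25.75
tool_pos: [592.5, -195.9, 115.2]
eef_rot: [180.0, 0.0, -96.4]
contact_force: [0.2, 0.2, -2.0]
gripper_width: 55.4
grasp_force: 26.3
```

```bash
python3 -m creep '[{"x":0,"y":0,"z":-0.05,"rx":0,"ry":0,"rz":0},{"x":0,"y":0,"z":-0.05,"rx":0,"ry":0,"rz":0},{"x":0,"y":0,"z":0,"rx":0,"ry":0,"rz":0}]'
```

```text
t: 26.12
tool_pos: [592.5, -195.9, 114.2]
eef_rot: [180.0, 0.0, -96.4]
contact_force: [0.5, 1.1, -3.3]
gripper_width: 55.4
grasp_force: 26.3
```

```bash
python3 -m creep '[{"x":0,"y":0,"z":-0.04,"rx":0,"ry":0,"rz":0},{"x":0,"y":0,"z":0,"rx":0,"ry":0,"rz":0}]'
```

```text
t: 26.38
tool_pos: [592.5, -195.9, 113.9]
eef_rot: [180.0, 0.0, -96.4]
contact_force: [-0.2, -0.3, -1.4]
gripper_width: 55.3
grasp_force: 26.3
```

```bash
python3 -m creep '[{"x":0,"y":0,"z":-0.05,"rx":0,"ry":0,"rz":0},{"x":0,"y":0,"z":-0.03,"rx":0,"ry":0,"rz":0},{"x":0,"y":0,"z":0,"rx":0,"ry":0,"rz":0}]'
```

```text
t: 26.75
tool_pos: [592.6, -195.9, 113.6]
eef_rot: [-180.0, 0.0, -96.4]
contact_force: [-2.3, 2.2, 6.9]
gripper_width: 55.2
grasp_force: 26.7
```

```bash
python3 -m creep '[{"x":0,"y":0,"z":-0.02,"rx":0,"ry":0,"rz":0},{"x":0,"y":0,"z":0,"rx":0,"ry":0,"rz":0}]'
```

```text
t: 27.0
tool_pos: [592.6, -195.9, 113.6]
eef_rot: [-180.0, -0.0, -96.4]
contact_force: [-3.8, 2.6, 8.6]
gripper_width: 55.0
grasp_force: 26.9
```

```bash
python3 -m creep '[{"x":0,"y":0,"z":0.03,"rx":0,"ry":0,"rz":0},{"x":0,"y":0,"z":0,"rx":0,"ry":0,"rz":0},{"x":0,"y":0,"z":0,"rx":0,"ry":0,"rz":0},{"x":0,"y":0,"z":0,"rx":0,"ry":0,"rz":0},{"x":0,"y":0,"z":0,"rx":0,"ry":0,"rz":0},{"x":0,"y":0,"z":1,"rx":0,"ry":0,"rz":0},{"x":0,"y":0,"z":2,"rx":0,"ry":0,"rz":0},{"x":0,"y":0,"z":4,"rx":0,"ry":0,"rz":0},{"x":0,"y":0,"z":5,"rx":0,"ry":0,"rz":0},{"x":0,"y":0,"z":3,"rx":0,"ry":0,"rz":0}]' 0; python3 -m creep '[{"x":-1,"y":4,"z":0,"rx":0,"ry":0,"rz":0},{"x":-1,"y":5,"z":0,"rx":0,"ry":0,"rz":0},{"x":-1,"y":5,"z":0,"rx":0,"ry":0,"rz":0},{"x":-1,"y":5,"z":0,"rx":0,"ry":0,"rz":0},{"x":-1,"y":5,"z":0,"rx":0,"ry":0,"rz":0},{"x":-1,"y":4,"z":0,"rx":0,"ry":0,"rz":0},{"x":-1,"y":3,"z":0,"rx":0,"ry":0,"rz":0},{"x":0,"y":0,"z":0,"rx":0,"ry":0,"rz":0}]'
python3 - <<'E'
from m import *
np.set_printoptions(suppress=True,precision=3)
pp=[]
for n in("top","scene"):
    _,p,d=cap(n);w=cloud(n,d);pp.append(p)
    c=sel(w,(592,-196),60,155,190);print(n,"candle",len(c),c.mean(0),rect(c))
    q,k=topface(sel(w,(593,-195),70,78,95),4);print(n,"wedge",fitrect(q,64,100,(593,-196,-.1)),len(q),"slope",k[:2])
a=cv2.resize(pp[0][140:250,290:370,::-1],None,fx=5,fy=5,interpolation=2);b=cv2.resize(pp[1][180:290,195:275,::-1],None,fx=5,fy=5,interpolation=2)
cv2.imwrite("pics/final.png",np.hstack([a,b]))
E
```

```text
t: 28.25
tool_pos: [592.9, -196.1, 266.6]
eef_rot: [-179.8, -0.0, -96.4]
contact_force: [1.1, -0.8, 0.7]
gripper_width: 85.4
grasp_force: 0.0
t: 29.25
tool_pos: [522.1, 115.7, 264.1]
eef_rot: [-180.0, 0.0, -96.2]
contact_force: [-0.0, 0.0, 0.9]
gripper_width: 85.4
grasp_force: 0.0
top candle 283 [ 589.876 -192.797  171.666] ((590.3938598632812, -192.60252380371094), (53.49482727050781, 52.74602127075195), 88.3137435913086)
top wedge (array([ 592. , -194.3]), np.float64(-6.77), np.float64(1.391)) 289 slope [0.    0.005]
scene candle 304 [ 594.549 -192.349  170.795] ((592.4573364257812, -192.15850830078125), (53.82135772705078, 53.220542907714844), 5.728425025939941)
scene wedge (array([ 592.3, -193.8]), np.float64(-5.24), np.float64(3.051)) 328 slope [-0.004  0.011]
```

View pics/final.png

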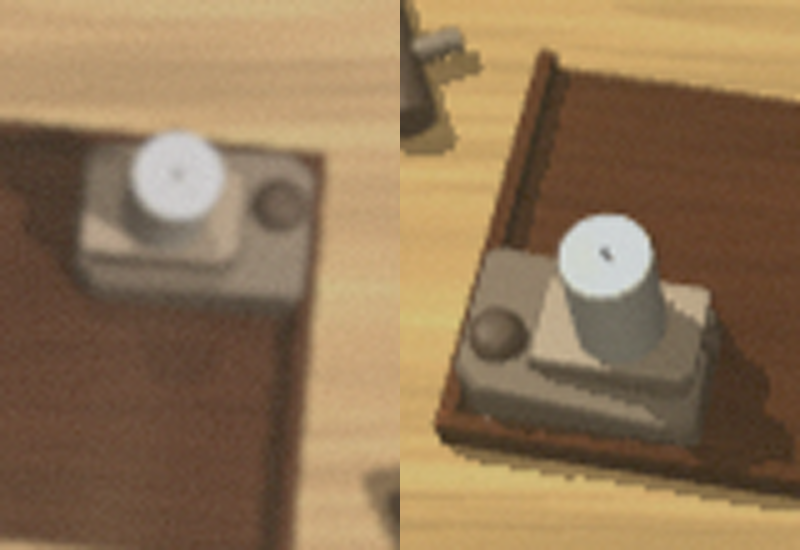

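The candle stands upright, (178,175) in the left view and (605,255) in the right, centred to about 2 mm on the level wedge. The block is still in the corner and the arm is clear.

```bash
python3 -c "
from workcell import env
print(env.job_done())"
```

```text
the job is handed in; nothing more can be done
None
```

The candle stand is built and the job handed in at about 29 s: the block is snug in the tray corner, the wedge rests level on it beside the knot, and the candle stands upright on the wedge within about 2 mm of the middle.

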